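# Slide the inspection camera to its focus stop

## Task

Bring the inspection camera to its focus position: press the blue thumb pad in the middle of its slide gently but well down to free the brake, keep it pressed while you push the slide along the rail towards the relay board until its white lug rests against the red stop, then let the pad come up again and move clear. Use only the fingertips and grip or lift nothing; never force the slide along with the brake on. Do not touch the camera or the red stop, do not push the stop out of place, and leave the relay board and the other things on the desk undisturbed.

Things in the scene. Friction and masses are not known exactly. Their poses are not given: they have to be found in the camera images.
- focus_rail: Fixed focus rail on a dark steel base plate 287 x 93 x 12 mm lying on the desk. Origin: on the desk, on the centre line of the rail, near its rear end. Its x axis runs along the rail, the way the slide must travel, towards the grey nest with the relay board; y points across, away from the side with the scale, white lug and red stop; z up. The plate reaches from x = -40 to +247 mm and y = -58 to +35 mm. Nest: 40 x 58 mm, centre at x = 222 mm, 51 mm high.
- saddle (a joint): Position of the aluminium slide along the rail, m, growing towards the relay board; 0 when the middle of its blue pad is over the origin of focus_rail. Range 0 to 0.13. With the blue pad up, a friction brake holds the slide against some 15 to 20 N; with the pad 2 mm or more down it is free and moves with about 1.2 N plus a little drag, and it stays where it is left when the pad comes up.
- thumb_pad (a joint): How far the blue thumb pad is pressed down, m: 0 up (braked), 0.008 fully down. Spring: about 8 N to start it and 10.5 N at the bottom; 3 to 6 mm down is a good depth to work at.
- stop_block (a joint): Place of the red stop along the rail, in the slide's own terms, m: the white lug meets the red stop when joint saddle reads the same value. The stop is clamped and gives way only at about 60 N.
- pad_top (a point): Centre of the upper face of the blue ribbed thumb pad, 48 mm along the rail x 36 mm across, 46 mm above the desk when up. Axes as focus_rail. The pad lies in a recess: two aluminium lips across the slide stand before and behind it, 52 mm apart inside, 5 mm higher than the raised pad (51 mm above the desk). A shut fingertip that presses the pad carries the slide along by friction, or by pushing on the lip ahead. 48 mm ahead of the pad's middle begins the back of the camera.
- lug_front (a point): Front face (towards the stop) of the white lug on the slide's side, 8 mm ahead of the pad's middle and 36 mm to the -y side, 28 mm above the desk; lug 16 x 20 x 12 mm with a black line on its top.
- stop_face (a point): Face of the red stop that the lug must rest against; red block 16 x 20 x 24 mm, top 36 mm above the desk, centre line 36 mm to the -y side of the rail's centre line; it extends 16 mm ahead of this face. Axes as focus_rail.
- camera_mid (a point): Centre of the small black inspection camera, 36 x 40 x 38 mm, that rides on the front of the slide, 66 mm ahead of the pad's middle; its top is 72 mm above the desk. Lens forward. Not to be touched.
- nest_mid (a point): Middle of the top of the grey nest on which the relay board lies, 46 mm above the desk.
- board_mid (a point): Centre of the loose relay board (blue, with blue and green blocks), 34 x 52 x 16 mm, lying in the nest. Leave it there.
- tape: Loose roll of black tape, 63 mm across, 18 mm high, origin under its centre; a bystander.
- adapter: Loose grey metal plug adapter, 14 x 36 x 14 mm, origin under its centre; a bystander.
- pc_mouse: Loose silver computer mouse, 104 x 60 x 37 mm, origin under its centre; a bystander.
Mind the look-alikes: they are no part of the job. There is more than one size of the part that bears board_mid; the job needs the middle-sized.

How it is judged (in metres and radians):
On the way, in this order (a step that is already met when the one before it is completed fails the run):
1. the blue pad is pressed well down (2 mm or more) with the slide still well short of the stop (value of joint thumb_pad above 0.002 m and x of lug_front in the frame of stop_face below -0.01 m), for 0.1 s.
2. the white lug is against the red stop (within 3 mm) with the pad still pressed (x of lug_front in the frame of stop_face above -0.003 m and value of joint thumb_pad above 0.001 m), for 0.1 s.
At the end, for the whole second after the job is handed in: The white lug stands within 3 mm of the red stop's face, the blue pad is up again (within 1 mm) and the slide is at rest; the stop is within 3 mm of where it was clamped and the relay board lies in its nest (x of lug_front in the frame of stop_face above -0.003 m and value of joint thumb_pad below 0.001 m and velocity of joint saddle between -0.005 and 0.005 m/s and distance of stop_face from where it was at the start of the episode below 0.003 m and distance between board_mid and nest_mid below 0.016 m); the robot touches nothing.
It fails at once if the slide is forced along with the brake on (pad up) (value of joint thumb_pad below 0.0005 m and (velocity of joint saddle above 0.015 m/s or velocity of joint saddle below -0.015 m/s)).
It fails at once if the pad is pressed with more than 40 N (contact force between the fingers and thumb_pad_c0 above 40 N).
It fails at once if the robot touches the camera or the red stop (more than 2 N), or the red stop is pushed more than 3 mm out of place (contact force between any of the arm, the fingers and saddle_c0 above 2 N or contact force between any of the arm, the fingers and stop_block above 2 N or distance of stop_face from where it was at the start of the episode above 0.003 m).
It fails at once if the relay board is moved by more than 8 mm (distance of board_mid from where it was at the start of the episode above 0.008 m).
It fails at once if the tape, adapter or mouse is moved by more than 15 mm (distance of any of tape, adapter, pc_mouse from where it was at the start of the episode above 0.015 m).
It also fails if it takes over 32 s, if anything falls off the work surface, if the arm or the gripper's body presses on something with over 40 N, if the wrist force passes 120 N, or if a joint passes its speed limit or range.

## Robot

A 6-joint arm with a two-finger parallel gripper is mounted at the origin on a cart in front of the work surface, level with it; the furniture and walls round the work are solid. World frame = base frame: x ahead of the robot, y to its left, z up, the work surface at z = 0. Lengths are in mm, angles in rad, forces in N, time in s.
With the tool pointing down it reaches from about 300 to 775 mm from the base axis. Payload 14.6 kg.
Tool frame: the origin (TCP) lies between the finger pads; the fingertips stand 25 mm ahead of it and the grasp point (between the pads) lies 6 mm ahead of it; z points along the fingers, y is the line along which they close (so a half turn about z gives the same grasp; the last joint's range is limited). The gripper opens to 94 mm and grips with 3 to 60 N. Pads are 16 mm wide; open, the fingers measure 119 mm over their backs; the gripper's body (75 mm by 177 mm) begins 78 mm behind the grasp point.
Start: joints at [-1.349, 0.3, 1.521, -0, 1.321, -0.067], TCP at [156.634, -527.215, 230.446] pointing down, gripper open.
Joint ranges: [-3.03, 3.03], [-0.79, 2.21], [0.23, 2.52], [-1.04, 4.18], [0, 3.07], [-2.55, 2.55]. Speed limits (rad/s): [2.22, 2.22, 2.57, 3.14, 3.14, 3.14].

## Interface

Orientations are given as [roll, pitch, yaw] about the fixed x, y, z axes, in that order (R = Rz(yaw) Ry(pitch) Rx(roll)).
In Python, from cell import manip gives the robot as it stands. The module is installed in compiled form; this text tells all that it offers.
- The arm moves only by the tool step_arm, never from a script. Its argument "series" is one flat list of numbers, 5 for each row, row after row: the shift along the world's x, y, z in mm, then the turn about the world's z in rad, then the closure, from 0 (fully open) to 1 (shut). In form: [dx, dy, dz, spin, jaw, dx, dy, dz, spin, jaw, ...]. A call has 1 to 20 rows; each row shifts and turns the commanded pose from where the row before left it; what a row does not reach is not made up. A row lasts 1/8 s, in which the tool goes at most 62.5 mm and 10.7 degrees, less where a joint would pass 70% of its speed; a pose out of reach is approached as far as the arm can. A call is refused whole if a number of a shift passes 62.5 or a number of a turn 0.188, either way. A call with a gripper value outside its range is refused whole. The fingers move at their own pace and stop on an object; "squeeze" is the grip in N (left out, the last holds). Time passes only in rows, so rows that do not move let the fingers close. It gives the time, the measured TCP pose, the force, the opening and the grip force at its end, in the units of the state.
- manip.read_state(): the state, without advancing time (a new reading comes with each control period).
- manip.camera(name): name is "scene" or "top" or "wrist"; returns (picture, depth): 400x640x3 uint8, blue, green, red; 400x640 float32, mm along the optical axis (not along the pixel's ray), 0 where there is no reading.
- manip.camera_info(name): a dict with "fovy" (degrees; the focal length in pixels is half the picture's height over the tangent of half this angle, whatever the lens; pixels are square), "cx", "cy" (the principal point, pixels), "eye" and "orientation" of the camera in the world. Camera axes: x right, y down, z forward; pixel columns grow to the right and rows downward; lengths in mm; the calibration is good to about 2 mm. A picture is of the moment at which its call begins: read the wrist's pose just before it. camera_info takes no time and is no camera call; for the wrist camera it gives the pose at the moment of the call.
- manip.sign_off(): hands the job in; it is judged then, once.
The state is a dict: "clock": time; "joints": joint angles; "qd": joint speeds; "effort": joint torques, N m; "eef_pos": TCP position; "eef_rot": TCP orientation; "wrist_force": force on the tool from outside, world axes, zero at the start; "moment": the same for the moment, N m; "finger_gap": finger opening in mm; "finger_force": force on a finger pad.
Only numpy, scipy, OpenCV 4.12 (cv2) and the standard library are available. Lean on these libraries where they do the work, as an engineer would, in place of code of your own. Each camera call takes 0.05 s, during which the arm holds its last target. There are 200 camera calls.

## Working session

There is one attempt and no reset: what is moved stays moved. The work goes in short steps, Python scripts to look and compute and a tool call to move; the robot and the scene stay as the last step left them, time stands still between calls to the robot, and variables do not carry over. Pictures are saved under pics/ and viewed, at most 10 in all, crops included, and the job is handed in when it is done.

Besides the shell and the picture viewer there is one more tool, called as a command line: name --argument value ..., lists and objects as JSON in quotes. step_arm: Moves the arm, as the interface text tells. Its arguments: {"type":"object","properties":{"series":{"type":"array"},"squeeze":{"type":"number"}},"required":["series"]}

```bash
mkdir -p pics
cat > h.py <<'E'
import numpy as np,cv2
from cell import manip
from scipy.spatial.transform import Rotation as R
def cam(n):
    i=manip.camera_info(n);p,d=manip.camera(n);return p,d,i
def rot(i):
    o=np.array(i["orientation"],float)
    return o if o.shape==(3,3) else R.from_euler('xyz',o).as_matrix()
def ray(i,u,v):
    f=200/np.tan(np.radians(i["fovy"])/2)
    return rot(i)@np.array([(u-i["cx"])/f,(v-i["cy"])/f,1.])
def onz(i,u,v,z):
    e=np.array(i["eye"],float);r=ray(i,u,v);return e+r*(z-e[2])/r[2]
def ond(i,u,v,d): return np.array(i["eye"],float)+ray(i,u,v)*d
E
python3 - <<'E'
from h import *
print(manip.read_state())
for n in("top","scene"):
    p,d,i=cam(n);print(n,i);cv2.imwrite(f"pics/{n}0.png",p);np.savez(f"{n}0.npz",p=p,d=d)
E
```

```text
{'clock': 0.0, 'joints': array([-1.34861829e+00,  3.00504309e-01,  1.52159777e+00,  1.70999559e-05,
        1.32066153e+00, -6.66154737e-02]), 'qd': array([-6.32039230e-04, -1.31529200e-03, -5.04148870e-04,  7.78691663e-05,
       -2.97250458e-04, -1.25591091e-04]), 'effort': array([-8.33389549e-04, -5.31804299e+01, -3.52742743e+01,  7.08388863e-02,
        2.43695697e-02, -7.44516274e-05]), 'eef_pos': array([ 156.57970537, -526.99990505,  229.86102906]), 'eef_rot': array([-3.14042540e+00, -9.44717986e-05,  2.88789217e-01]), 'wrist_force': array([ 0.35899694, -0.77331563,  0.40948557]), 'moment': array([-0.00429449, -0.00930546, -0.01649547]), 'finger_force': 0.0, 'finger_gap': 93.91872695147882}
top {'fovy': 52.059614794081234, 'cx': 319.0864038761747, 'cy': 195.72766768683596, 'eye': array([ 414.69717302, -116.32770327, 1069.60406469]), 'orientation': array([-2.94428468, -0.01115907, -1.54543619])}
scene {'fovy': 43.947292305386384, 'cx': 324.970412184815, 'cy': 195.67550983372604, 'eye': array([1279.70380696, -673.55418552,  823.39731999]), 'orientation': array([-2.28921847, -0.00544828,  0.88114374])}
```

View pics/top0.png

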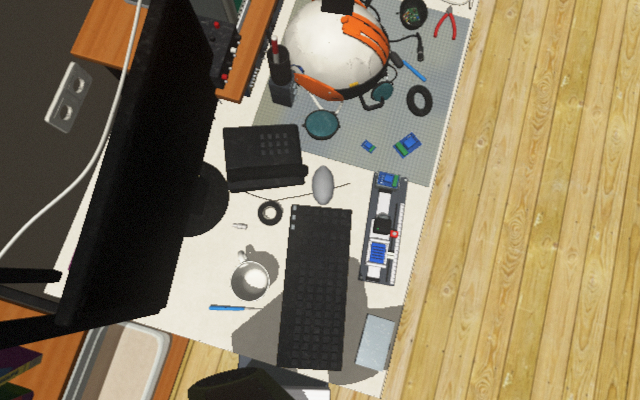

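View pics/scene0.png

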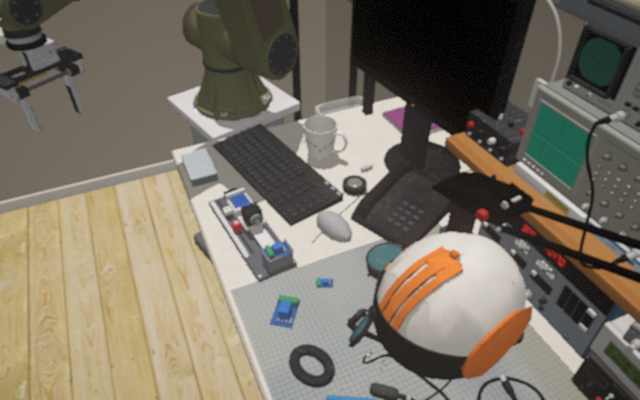

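The top view shows the rail with blue pad at (377,252), camera at (382,226), red stop at (394,233) and nest with board at (387,179). Look-alikes are the larger relay board at (407,145), the small one at (368,146), and the mat's red pliers. The board in the nest is the middle-sized one, and the pad is the only ribbed blue block on a slide. Next I'll measure and make one close crop.

```bash
cat > m.py <<'E'
from h import *
def blobs(p,u0,u1,v0,v1,kind,amin=15):
    hsv=cv2.cvtColor(p,cv2.COLOR_BGR2HSV);h,s,v=cv2.split(hsv)
    m={'blue':(h>100)&(h<130)&(s>130)&(v>60),'red':((h<8)|(h>172))&(s>140)&(v>90)}[kind]
    z=np.zeros(m.shape,np.uint8);z[v0:v1,u0:u1]=m[v0:v1,u0:u1]
    out=[]
    for c in cv2.findContours(z,cv2.RETR_EXTERNAL,cv2.CHAIN_APPROX_NONE)[0]:
        if cv2.contourArea(c)>=amin: out.append((cv2.contourArea(c),cv2.minAreaRect(c)))
    return out
E
python3 - <<'E'
from m import *
z=np.load("top0.npz");p,d=z["p"],z["d"];i=manip.camera_info("top")
for k,h in(("blue",46),("red",36)):
    for a,r in blobs(p,355,412,165,290,k,8):
        u,v=r[0];print(k,a,np.round(r[0]+r[1]+(r[2],),1),onz(i,u,v,h).round(1),ond(i,u,v,d[int(v),int(u)]).round(1))
        print([onz(i,*c,h)[:2].round(0) for c in cv2.boxPoints(r)])
for n,(u,v,h) in dict(plateTopL=(374,171,12),plateTopR=(406,178,12),plateBotL=(360,280,12),plateBotR=(393,285,12)).items(): print(n,onz(i,u,v,h).round(0))
cv2.imwrite("pics/crop.png",cv2.resize(p[160:295,345:425],None,fx=4.4,fy=4.4,interpolation=cv2.INTER_CUBIC))
E
```

```text
blue 225.0 [377.1 252.5  13.5  18.9   7.1] [ 479.7 -270.3   46. ] [ 479.7 -270.4   45.9]
[array([ 458., -251.]), array([ 505., -257.]), array([ 501., -290.]), array([ 455., -284.])]
blue 132.5 [385.4 179.   14.3  11.9  14. ] [ 668.3 -292.1   46. ] [ 663.7 -288.9   64.5]
[array([ 657., -270.]), array([ 688., -278.]), array([ 680., -314.]), array([ 649., -306.])]
red 41.5 [393.5 233.5   7.    7.   90. ] [ 529.2 -313.5   36. ] [ 528.9 -312.9   39.2]
[array([ 538., -305.]), array([ 538., -322.]), array([ 521., -322.]), array([ 520., -305.])]
plateTopL [ 698. -268.   12.]
plateTopR [ 681. -353.   12.]
plateBotL [ 412. -232.   12.]
plateBotR [ 401. -315.   12.]
```

View pics/crop.png

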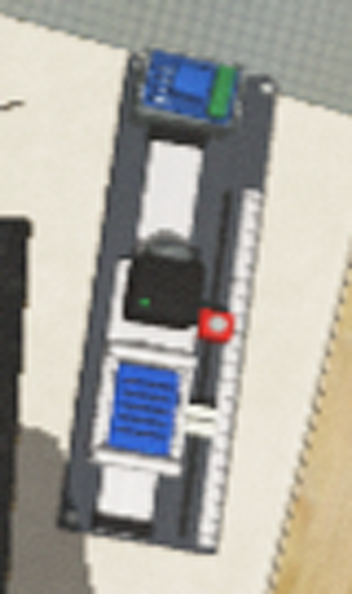

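The crop shows the ribbed pad between its lips (145,408), the white lug with its line (200,415), the red stop (215,325) and the camera (165,290). Everything agrees with the sizes given:
- Rail yaw is about -0.13.
- The stop lies 36 mm across from the pad.
- Travel is about 39 mm.

I'll move above the pad with the jaws shut.

step_arm --series '[32, 26, 0, -0.042, 1, 32, 26, 0, -0.042, 1, 32, 26, 0, -0.042, 1, 32, 26, 0, -0.042, 1, 32, 26, 0, -0.042, 1, 32, 26, 0, -0.042, 1, 32, 26, 0, -0.042, 1, 32, 26, 0, -0.042, 1, 32, 25, 0, -0.042, 1, 35, 24, 0, -0.042, 1, 0, 0, -30, 0, 1, 0, 0, -30, 0, 1, 0, 0, -10, 0, 1, 0, 0, 0, 0, 1, 0, 0, 0, 0, 1]' --squeeze 10

```text
clock: 1.98
eef_pos: [480.0, -270.6, 161.6]
eef_rot: [3.141, -0.002, -0.131]
wrist_force: [0.9, -0.2, -0.1]
finger_gap: 0.2
finger_force: 0.0
```

Run:
```python
from m import *
s=manip.read_state();print({k:np.round(s[k],3) for k in("clock","eef_pos","eef_rot","wrist_force","finger_gap")})
p,d,i=cam("wrist");cv2.imwrite("pics/w1.png",p);np.savez("w1.npz",p=p,d=d)
for k,h in(("blue",46),("red",36)):
    for a,r in blobs(p,0,640,0,400,k,150):
        u,v=r[0];print(k,a,np.round(r[0]+r[1]+(r[2],),1),onz(i,u,v,h).round(1),ond(i,u,v,d[int(v),int(u)]).round(1));print([onz(i,*c,h)[:2].round(0) for c in cv2.boxPoints(r)])
```

```text
{'clock': np.float64(1.975), 'eef_pos': array([ 480.   , -270.572,  161.641]), 'eef_rot': array([ 3.141e+00, -2.000e-03, -1.310e-01]), 'wrist_force': array([ 0.866, -0.208, -0.147]), 'finger_gap': np.float64(0.206)}
blue 1952.0 [321.5 205.5  51.   39.   90. ] [ 482.1 -269.4   46. ] [ 481.9 -269.4   45.4]
[array([ 506., -256.]), array([ 502., -289.]), array([ 457., -283.]), array([ 461., -249.])]
red 338.0 [364.5 140.5  17.   21.   90. ] [ 531.  -312.5   36. ] [ 531.4 -312.1   39.2]
[array([ 539., -304.]), array([ 537., -322.]), array([ 523., -321.]), array([ 525., -303.])]
```

View pics/w1.png

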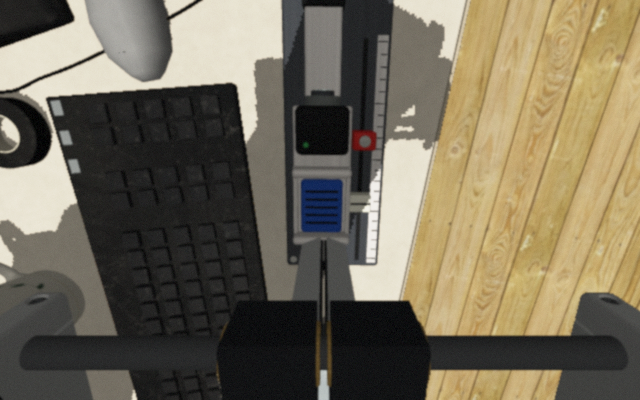

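The wrist view confirms the pad at (321,205), upright, so the yaw is aligned. The stop is at (364,140) and the lug at (358,203). Now I'll descend to just above the pad.

step_arm --series '[1, 0.5, -25, 0, 1, 0, 0, -25, 0, 1, 0, 0, -20, 0, 1, 0, 0, -10, 0, 1, 0, 0, -5, 0, 1, 0, 0, 0, 0, 1, 0, 0, 0, 0, 1]'

```text
clock: 2.9
eef_pos: [480.9, -269.9, 76.1]
eef_rot: [3.141, -0.001, -0.131]
wrist_force: [-0.6, 0.2, -0.6]
finger_gap: 0.3
finger_force: 0.0
```

step_arm --series '[0, 0, -2, 0, 1, 0, 0, -2, 0, 1, 0, 0, -1, 0, 1, 0, 0, -1, 0, 1, 0, 0, -1, 0, 1, 0, 0, -1, 0, 1, 0, 0, -1, 0, 1, 0, 0, 0, 0, 1, 0, 0, 0, 0, 1]'

```text
clock: 4.03
eef_pos: [481.0, -269.8, 67.1]
eef_rot: [3.141, -0.001, -0.131]
wrist_force: [-1.3, 1.6, 6.8]
finger_gap: 0.1
finger_force: 3.7
```

step_arm --series '[0, 0, -1, 0, 1, 0, 0, 0, 0, 1, 0, 0, 0, 0, 1]'

```text
clock: 4.4
eef_pos: [481.1, -269.8, 66.1]
eef_rot: [3.141, -0.001, -0.131]
wrist_force: [-0.4, 0.8, 7.3]
finger_gap: 0.2
finger_force: 3.9
```

Run:
```python
from m import *
for _ in range(4):
    s=manip.read_state();p,d,i=cam("wrist");print(s["eef_pos"].round(1),s["wrist_force"].round(1))
for a,r in blobs(p,0,640,0,400,"blue",150):
    u,v=r[0];print(a,np.round(r[0]+r[1],1),ond(i,u,v,d[int(v),int(u)]).round(1))
cv2.imwrite("pics/w2.png",p)
```

```text
[ 481.1 -269.8   66.1] [-0.4  0.8  7.3]
[ 481.  -269.8   66.2] [-0.3  1.6  7.7]
[ 481.  -269.8   66.1] [-1.   1.4  6.4]
[ 481.  -269.8   66.2] [-0.4  1.8  7.3]
1560.5 [322.  247.5  65.   58. ] [ 489.1 -270.1   52.3]
```

View pics/w2.png

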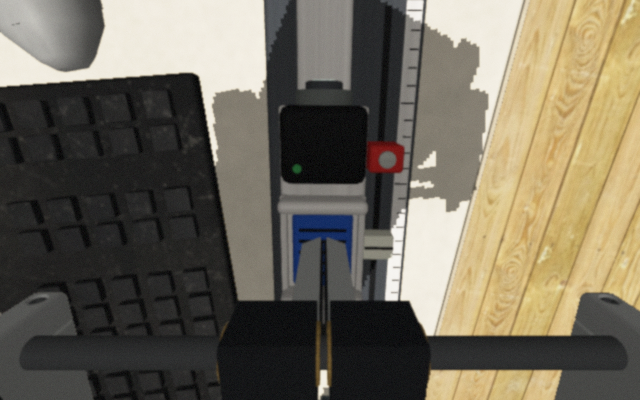

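The tip sits in the recess on the pad: pad at (322,228), front lip at (322,203), lug at (378,244), stop at (386,157). I'll check the pad's depth directly.

Run:
```python
from m import *
p,d,i=cam("wrist")
for v in range(184,240,3): print(v,p[v,310],ond(i,310,v,d[v,310]).round(1))
print([ond(i,u,v,d[v,u]).round(1) for u,v in((378,232),(378,240),(378,250),(378,171),(378,165))])
```

```text
184 [ 94  96 101] [ 521.6 -267.3   33.4]
187 [119 123 126] [ 519.8 -267.    33.1]
190 [122 126 128] [ 518.  -266.8   33.1]
193 [119 125 126] [ 516.1 -266.5   33. ]
196 [90 94 96] [ 515.9 -266.7   38.9]
199 [87 92 93] [ 516.1 -267.    46.2]
202 [111 115 119] [ 515.6 -267.1   50.6]
205 [126 130 132] [ 513.5 -266.7   49.2]
208 [130 134 140] [ 512.  -266.5   49.8]
211 [116 120 122] [ 510.3 -266.3   49.7]
214 [94 78 74] [ 504.9 -265.1   38.2]
217 [101  45  22] [ 503.9 -265.    40.6]
220 [98 46 19] [ 502.1 -264.8   40.7]
223 [99 46 23] [ 500.2 -264.5   40.5]
226 [103  48  25] [ 498.3 -264.2   40.4]
229 [33 18 12] [ 496.4 -263.9   40.1]
232 [78 36 19] [ 494.4 -263.6   39.9]
235 [99 44 18] [ 492.3 -263.3   39.4]
238 [93 41 18] [ 490.4 -263.    39.2]
[array([ 484. , -304.9,   27.5]), array([ 481.1, -303.7,   33.2]), array([ 474.6, -303.1,   33.5]), array([ 524.4, -307.1,   35.2]), array([ 527.8, -307.4,   34.8])]
```

Lips read 50 and the pad 40.5–41, so it is about 5 mm down. Now I'll push along the rail.

step_arm --series '[1, -0.1, 0, 0, 1, 2, -0.3, 0, 0, 1, 2, -0.3, 0, 0, 1, 2, -0.3, 0, 0, 1, 2, -0.2, 0, 0, 1, 2, -0.3, 0, 0, 1, 2, -0.3, 0, 0, 1, 2, -0.3, 0, 0, 1, 0, 0, 0, 0, 1]'

```text
clock: 5.78
eef_pos: [496.3, -272.0, 66.3]
eef_rot: [3.141, -0.002, -0.131]
wrist_force: [0.4, 1.5, 7.7]
finger_gap: 0.3
finger_force: 3.9
```

```bash
cat > g.py <<'E'
from m import *
import sys
s=manip.read_state();p,d,i=cam("wrist");print(s["clock"],s["eef_pos"].round(1),s["wrist_force"].round(1))
cv2.imwrite(f"pics/{sys.argv[1]}.png",p)
ax=np.array([np.cos(.13),-np.sin(.13)]);ay=np.array([np.sin(.13),np.cos(.13)])
v,u=np.mgrid[100:300,200:480];u=u.ravel();v=v.ravel()
P=np.array([ond(i,a,b,d[b,a])-[482,-269.5,0] for a,b in zip(u,v)])
X=P[:,:2]@ax;Y=P[:,:2]@ay;Z=P[:,2]
c=p[v,u].astype(int);white=c.min(1)>120;red=(c[:,2]>110)&(c[:,1]<70)
strip=(abs(Y+36)<6)
L=strip&white&(abs(Z-33)<3);Rr=strip&red&(Z>30)
print("lug X",np.percentile(X[L],[2,98]).round(1) if L.any() else None,"stop X",np.percentile(X[Rr],[2,98]).round(1) if Rr.any() else None)
b=(c[:,0]>75)&(c[:,2]<50)&(abs(Y)<16);print("pad z",np.median(Z[b]).round(1),"pad front X",np.percentile(X[b],98).round(1))
E
python3 g.py w3
```

```text
5.775 [ 496.3 -272.    66.3] [0.4 1.5 7.7]
lug X [ 6.6 19.9] stop X [49.  60.5]
pad z 40.3 pad front X 37.5
```

The slide moves with the pad, and about 23–26 mm remains.

step_arm --series '[1, -0.1, 0, 0, 1, 2, -0.3, 0, 0, 1, 2, -0.3, 0, 0, 1, 2, -0.2, 0, 0, 1, 2, -0.3, 0, 0, 1, 2, -0.3, 0, 0, 1, 2, -0.2, 0, 0, 1, 2, -0.3, 0, 0, 1, 2, -0.3, 0, 0, 1, 2, -0.2, 0, 0, 1, 1, -0.1, 0, 0, 1, 0, 0, 0, 0, 1]'

```text
clock: 7.32
eef_pos: [516.2, -274.8, 66.3]
eef_rot: [3.141, -0.002, -0.131]
wrist_force: [-0.4, -0.6, 8.0]
finger_gap: 0.4
finger_force: 3.9
```

```bash
python3 g.py w4
```

```text
7.325 [ 516.2 -274.8   66.3] [-0.4 -0.6  8. ]
lug X [26.7 27. ] stop X None
pad z 40.4 pad front X 57.6
```

step_arm --series '[1, -0.1, 0, 0, 1, 1, -0.1, 0, 0, 1, 1, -0.2, 0, 0, 1, 1, -0.1, 0, 0, 1, 0.5, -0.1, 0, 0, 1, 0.5, -0.1, 0, 0, 1, 0, 0, 0, 0, 1]'

```text
clock: 8.25
eef_pos: [520.2, -275.3, 65.8]
eef_rot: [3.141, 0.001, -0.131]
wrist_force: [-5.6, 0.0, 7.8]
finger_gap: 0.4
finger_force: 3.9
```

```bash
python3 g.py w5; python3 -c "
import cv2;a=[cv2.resize(cv2.imread(f'pics/{n}.png')[90:300,250:450],None,fx=1.95,fy=1.95) for n in('w4','w5')];cv2.imwrite('pics/c5.png',cv2.hconcat(a))"
```

```text
8.25 [ 520.2 -275.3   65.8] [-5.6  0.   7.8]
lug X [30.3 30.5] stop X None
pad z 39.9 pad front X 61.0
```

View pics/c5.png

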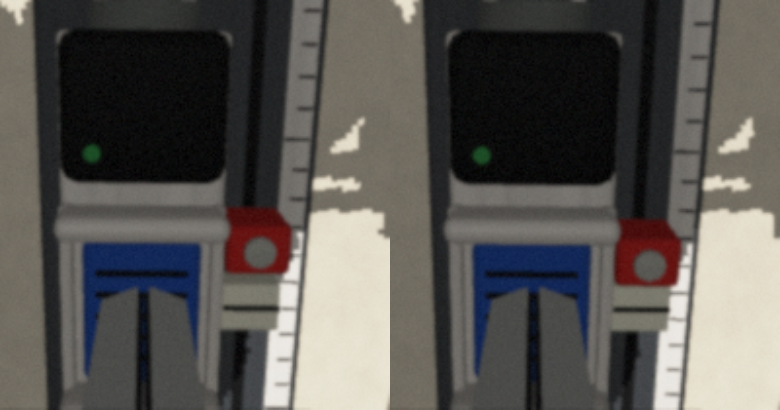

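The right-hand view shows the lug against the red block, and the wrist force jumped to -5.6 N at 39 mm of travel, as predicted. I'll hold briefly with a little forward bias, then lift straight up.

step_arm --series '[0.5, -0.1, 0, 0, 1, 0, 0, 0, 0, 1, 0, 0, 0, 0, 1, 0, 0, 0, 0, 1, 0, 0, 1, 0, 1, 0, 0, 1, 0, 1, 0, 0, 1, 0, 1, 0, 0, 1, 0, 1, 0, 0, 1, 0, 1, 0, 0, 1, 0, 1, 0, 0, 2, 0, 1, 0, 0, 4, 0, 1, 0, 0, 15, 0, 1, 0, 0, 30, 0, 1, 0, 0, 40, 0, 1, 0, 0, 0, 0, 1, 0, 0, 0, 0, 1]'

```text
clock: 10.42
eef_pos: [521.0, -275.1, 162.5]
eef_rot: [-3.142, 0.0, -0.131]
wrist_force: [-0.2, -0.3, -0.1]
finger_gap: 0.7
finger_force: 0.0
```

```bash
python3 g.py w6; python3 -c "
import cv2;cv2.imwrite('pics/c6.png',cv2.resize(cv2.imread('pics/w6.png')[60:300,220:460],None,fx=2.4,fy=2.4))"
```

```text
10.425 [ 521.  -275.1  162.5] [-0.2 -0.3 -0.1]
lug X [30.7 35.8] stop X None
pad z 45.2 pad front X 61.3
```

View pics/c6.png

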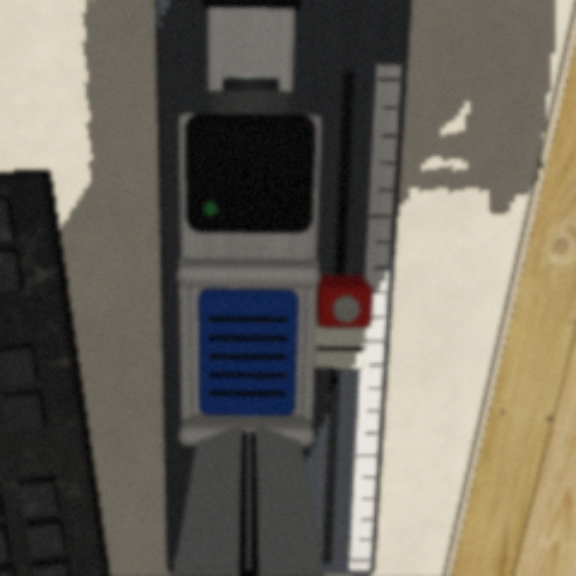

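The pad is up (45.2 mm). The lug's rear edge is at 30.7 mm, which puts its front at 46.7 mm, flush with the stop face at about 46.8 mm. The arm is clear.

```bash
python3 -c "
from cell import manip;print(manip.sign_off())"
```

```text
the job is handed in; nothing more can be done
None
```

The job is handed in, though no verdict came back: the slide's white lug is resting against the red stop, the blue pad is up again, and the arm is clear, at about 10.4 s of the 32 s allowed.

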